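# Fettle the hole of a stoneware disc under a keeper bar

## Task

Lay the blue keeper bar across the two saddle posts so it bridges the stoneware disc and let it go. Then take the spring-loaded fettling tool from its rest and, starting at the blue dash, run its conical head slowly all the way round the edge of the disc's hole, clockwise seen from above and back to the dash, keeping it upright in gentle, steady contact the whole way with the head's point just inside the hole. Put the tool back upright in its rest, and leave the mug, the bud vase and the white block alone.

Things in the scene. Friction and masses are not known exactly. Their poses are not given: they have to be found in the camera images.
- jig: Fixed plywood board 160 (its x) x 220 (y) x 12 mm on the bench, origin at the centre of its underside, yaw within 0.3 rad. Four steel pins, 12 mm dia., tops 22 mm above the bench, 56.6 mm out in both x and y, locate the disc with 2 mm of play. Two wooden saddle posts stand at x = 52, y = +90 and -90 mm.
- saddles (a point): Point midway between the two saddle posts, level with the saddle floors (29 mm above the bench); axes as the board's. The posts stand 90 mm to either side along y, each 20 mm long in y, with two cheeks 34 mm apart in x, 6 mm thick, tops 41 mm above the bench. The laid bar's underside is centred here, its length along this y.
- disc: Loose white stoneware disc between the pins, 144 mm dia., 14 mm thick, 0.4 kg, with a through hole of 54 mm dia. Origin: hole centre at the underside, 12 mm above the bench; top face 26 mm above the bench. A blue dash (16 x 9 mm, painted) runs outward from the hole's edge along the disc's +x, 29 to 45 mm from the centre. The disc lies turned any way round.
- bar: Loose keeper bar: blue aluminium straightedge with black ends, 250 (its x) x 24 (y) x 18 mm (z), 0.15 to 0.31 kg. Origin: centre of the underside. Starts flat on the bench to one side of the board, roughly along world x.
- rest: Fixed wooden tool rest: foot 100 (its x) x 90 x 8 mm and two rails along its x, each 64 mm long, 18 mm wide, tops 62 mm above the bench, with a 30 mm open gap between them centred on y = 0. The tool hangs in the gap, its collar on both rails. Origin: centre of the foot's underside. Stands across the board from the bar.
- tool: Loose fettling tool, upright in the rest, 0.18 kg. Origin: centre of the underside of its brass collar (46 mm dia., 6 mm thick), z up. Above it an orange handle 24 x 24 mm square, sides along the tool's x and y, z = 6 to 82 mm (grip near 45). Below, a sleeve 16 mm dia. to z = -24 mm, then the sprung conical head, its point at z = -48 mm when free.
- head_tip (a point): Centre of the sprung head's flat 4 mm point. The head is a cone: radius 2 mm at the point, 10 mm at 10 mm above it, then straight for 3 mm. It slides up into the tool at most 10 mm against a spring (1 N at first, 3.5 N fully in). Its flank rides the hole's edge: with the tool's axis 21 mm from the hole's centre, the edge meets it 5 mm above the point.
- mug: Bystander: blue ceramic mug, 72 mm dia., 85 mm tall, beyond the board. Origin: centre of the underside.
- budvase: Bystander: small terracotta bud vase, 72 mm dia., 75 mm tall, beyond the board. Origin: centre of the underside.
- testblock: Bystander: white glazed test block, 45 mm cube, beyond the board. Origin: centre of the underside.
Not all that is in view belongs to the job. There is more than one size of the tool; the job needs the smaller. Leave any turquoise look-alike of the rest alone.

How it is judged:
On the way, in this order (a step that is already met when the one before it is completed fails the run):
1. the keeper bar lies in both saddles and is let go (x of bar in the frame of jig between 0.042 and 0.062 m and y of bar in the frame of jig between -0.025 and 0.025 m and z of bar in the frame of jig between 0.025 and 0.033 m and angle between the x axis of bar and the y axis of jig, either way round below 0.12 rad and contact force between the fingers and bar below 0.1 N and linear speed of bar below 0.02 m/s), for 0.2 s.
2. the conical head presses gently on the hole's edge at the blue dash (x of head_tip in the frame of disc between 0.0145 and 0.0275 m and y of head_tip in the frame of disc between -0.0065 and 0.0065 m and horizontal distance between head_tip and disc between 0.0155 and 0.0262 m and z of head_tip in the frame of disc between 0.0005 and 0.013 m and contact force between tool and disc between 0.3 and 12 N and angle between tool's own z axis and vertical below 0.3 rad and x of bar in the frame of jig between 0.042 and 0.062 m and y of bar in the frame of jig between -0.025 and 0.025 m and z of bar in the frame of jig between 0.025 and 0.033 m and angle between the x axis of bar and the y axis of jig, either way round below 0.12 rad), for 0.15 s.
3. the head has been run 45 degrees clockwise from the dash, in contact with the hole's edge (x of head_tip in the frame of disc between 0.00835 and 0.02135 m and y of head_tip in the frame of disc between -0.02135 and -0.00835 m and horizontal distance between head_tip and disc between 0.0155 and 0.0262 m and z of head_tip in the frame of disc between 0.0005 and 0.013 m and contact force between tool and disc between 0.3 and 12 N and angle between tool's own z axis and vertical below 0.3 rad and x of bar in the frame of jig between 0.042 and 0.062 m and y of bar in the frame of jig between -0.025 and 0.025 m and z of bar in the frame of jig between 0.025 and 0.033 m and angle between the x axis of bar and the y axis of jig, either way round below 0.12 rad), for 0.15 s.
4. the head has been run 90 degrees clockwise from the dash, in contact with the hole's edge (x of head_tip in the frame of disc between -0.0065 and 0.0065 m and y of head_tip in the frame of disc between -0.0275 and -0.0145 m and horizontal distance between head_tip and disc between 0.0155 and 0.0262 m and z of head_tip in the frame of disc between 0.0005 and 0.013 m and contact force between tool and disc between 0.3 and 12 N and angle between tool's own z axis and vertical below 0.3 rad and x of bar in the frame of jig between 0.042 and 0.062 m and y of bar in the frame of jig between -0.025 and 0.025 m and z of bar in the frame of jig between 0.025 and 0.033 m and angle between the x axis of bar and the y axis of jig, either way round below 0.12 rad), for 0.15 s.
5. the head has been run 135 degrees clockwise from the dash, in contact with the hole's edge (x of head_tip in the frame of disc between -0.02135 and -0.00835 m and y of head_tip in the frame of disc between -0.02135 and -0.00835 m and horizontal distance between head_tip and disc between 0.0155 and 0.0262 m and z of head_tip in the frame of disc between 0.0005 and 0.013 m and contact force between tool and disc between 0.3 and 12 N and angle between tool's own z axis and vertical below 0.3 rad and x of bar in the frame of jig between 0.042 and 0.062 m and y of bar in the frame of jig between -0.025 and 0.025 m and z of bar in the frame of jig between 0.025 and 0.033 m and angle between the x axis of bar and the y axis of jig, either way round below 0.12 rad), for 0.15 s.
6. the head has been run 180 degrees clockwise from the dash, in contact with the hole's edge (x of head_tip in the frame of disc between -0.0275 and -0.0145 m and y of head_tip in the frame of disc between -0.0065 and 0.0065 m and horizontal distance between head_tip and disc between 0.0155 and 0.0262 m and z of head_tip in the frame of disc between 0.0005 and 0.013 m and contact force between tool and disc between 0.3 and 12 N and angle between tool's own z axis and vertical below 0.3 rad and x of bar in the frame of jig between 0.042 and 0.062 m and y of bar in the frame of jig between -0.025 and 0.025 m and z of bar in the frame of jig between 0.025 and 0.033 m and angle between the x axis of bar and the y axis of jig, either way round below 0.12 rad), for 0.15 s.
7. the head has been run 225 degrees clockwise from the dash, in contact with the hole's edge (x of head_tip in the frame of disc between -0.02135 and -0.00835 m and y of head_tip in the frame of disc between 0.00835 and 0.02135 m and horizontal distance between head_tip and disc between 0.0155 and 0.0262 m and z of head_tip in the frame of disc between 0.0005 and 0.013 m and contact force between tool and disc between 0.3 and 12 N and angle between tool's own z axis and vertical below 0.3 rad and x of bar in the frame of jig between 0.042 and 0.062 m and y of bar in the frame of jig between -0.025 and 0.025 m and z of bar in the frame of jig between 0.025 and 0.033 m and angle between the x axis of bar and the y axis of jig, either way round below 0.12 rad), for 0.15 s.
8. the head has been run 270 degrees clockwise from the dash, in contact with the hole's edge (x of head_tip in the frame of disc between -0.0065 and 0.0065 m and y of head_tip in the frame of disc between 0.0145 and 0.0275 m and horizontal distance between head_tip and disc between 0.0155 and 0.0262 m and z of head_tip in the frame of disc between 0.0005 and 0.013 m and contact force between tool and disc between 0.3 and 12 N and angle between tool's own z axis and vertical below 0.3 rad and x of bar in the frame of jig between 0.042 and 0.062 m and y of bar in the frame of jig between -0.025 and 0.025 m and z of bar in the frame of jig between 0.025 and 0.033 m and angle between the x axis of bar and the y axis of jig, either way round below 0.12 rad), for 0.15 s.
9. the head has been run 315 degrees clockwise from the dash, in contact with the hole's edge (x of head_tip in the frame of disc between 0.00835 and 0.02135 m and y of head_tip in the frame of disc between 0.00835 and 0.02135 m and horizontal distance between head_tip and disc between 0.0155 and 0.0262 m and z of head_tip in the frame of disc between 0.0005 and 0.013 m and contact force between tool and disc between 0.3 and 12 N and angle between tool's own z axis and vertical below 0.3 rad and x of bar in the frame of jig between 0.042 and 0.062 m and y of bar in the frame of jig between -0.025 and 0.025 m and z of bar in the frame of jig between 0.025 and 0.033 m and angle between the x axis of bar and the y axis of jig, either way round below 0.12 rad), for 0.15 s.
10. a full clockwise turn: the head is back at the blue dash, still in contact (all of step 2), for 0.15 s.
At the end, for the whole second after the job is handed in: Bar lies in both saddles (10 mm across, 25 mm along, 4 mm in height, 0.12 rad); tool upright in its rest, collar on both rails (22 mm along, 10 mm across, 4 mm in height, tilt under 0.12 rad); disc flat between its pins (within 6 mm of the board's centre); all at rest (x of bar in the frame of jig between 0.042 and 0.062 m and y of bar in the frame of jig between -0.025 and 0.025 m and z of bar in the frame of jig between 0.025 and 0.033 m and angle between the x axis of bar and the y axis of jig, either way round below 0.12 rad and x of tool in the frame of rest between -0.022 and 0.022 m and y of tool in the frame of rest between -0.01 and 0.01 m and z of tool in the frame of rest between 0.058 and 0.066 m and angle between tool's own z axis and vertical below 0.12 rad and horizontal distance between disc and jig below 0.006 m and z of disc in the frame of jig between 0.009 and 0.015 m and angle between disc's own z axis and vertical below 0.06 rad and linear speed of each of bar, tool, disc below 0.02 m/s); the robot touches nothing.
It fails at once if the tool is pressed on the disc with more than 15 N (contact force between tool and disc above 15 N).
It fails at once if the gripper presses on the disc with more than 10 N (contact force between the fingers and disc above 10 N).
It fails at once if the mug is moved or tipped (distance of mug from where it was at the start of the episode above 0.025 m or angle between mug's own z axis and vertical above 0.3 rad).
It fails at once if the bud vase is moved or tipped (distance of budvase from where it was at the start of the episode above 0.025 m or angle between budvase's own z axis and vertical above 0.3 rad).
It fails at once if the test block is moved or tipped (distance of testblock from where it was at the start of the episode above 0.025 m or angle between testblock's own z axis and vertical above 0.3 rad).
It also fails if it takes over 72 s, if anything falls off the work surface, if the arm or the gripper's body presses on something with over 40 N, if the wrist force passes 120 N, or if a joint passes its speed limit or range.

## Robot

A 6-joint arm with a two-finger parallel gripper is mounted at the origin on the work surface. World frame = base frame: x ahead of the robot, y to its left, z up, the work surface at z = 0. Lengths are in m, angles in rad, forces in N, time in s.
With the tool pointing down it reaches from about 0.375 to 0.9 m from the base axis. Payload 3.1 kg.
Tool frame: the origin (TCP) lies midway between the tips of the shut fingers; the grasp point (between the pads) lies 19 mm behind it; z points along the fingers, y is the line along which they close (so a half turn about z gives the same grasp; the last joint's range is limited). The gripper opens to 87 mm and grips with 3 to 60 N. Pads are 19 mm wide; open, the fingers measure 117 mm over their backs; the gripper's body (75 mm by 190 mm) begins 51 mm behind the grasp point.
Start: joints at [-1.5, 0.527, 1.433, -0, 1.181, -0.178], TCP at [0.155, -0.606, 0.223] pointing down, gripper open.
Joint ranges: [-3.08, 3.08], [-0.75, 2.2], [0.22, 2.44], [-1.43, 4.57], [0, 2.65], [-2.85, 2.85]. Speed limits (rad/s): [2.79, 2.79, 3.14, 3.14, 3.14, 3.14].

## Interface

Orientations are given as a unit quaternion [x, y, z, w].
In Python, from workcell import ctrl gives the robot as it stands.
- The arm moves only by the tool play_rows, never from a script. Its argument "deltas" is a list of rows, each a list of 7 numbers: the turn, a rotation vector about the tool's x, y, z in rad, then the shift along the tool's x, y, z in mm, then the opening in per cent of the stroke, from 0 (shut) to 100 (fully open). A call has 1 to 10 rows; each row shifts and turns the commanded pose from where the row before left it, along the tool's axes as they then stand; what a row does not reach is not made up. A row lasts 1/12 s, in which the tool goes at most 41.7 mm and 7.16 degrees, less where a joint would pass 70% of its speed; a pose out of reach is approached as far as the arm can. A call is refused whole if a number of a shift passes 41.7 or a number of a turn 0.125, either way. A call with a gripper value outside its range is refused whole. The fingers move at their own pace and stop on an object; "grip_force" is the grip in N (left out, the last holds). Time passes only in rows, so rows that do not move let the fingers close. It gives the time, the measured TCP pose, the force, the opening and the grip force at its end, in the units of the state.
- ctrl.get_obs(): the state, without advancing time (a new reading comes with each control period).
- ctrl.snapshot(name): name is "scene" or "top" or "wrist"; returns a dict with "color" (420x560x3 uint8, red, green, blue), "z_map" (420x560 float32, m along the optical axis (not along the pixel's ray), 0 where there is no reading), "camera_matrix" (3x3 intrinsics, pixels), "view" (4x4, takes a point from world to camera coordinates); the wrist camera has in their place "hand_eye" (4x4, takes a point from camera to tool coordinates, whose origin is the TCP and whose axes are the flange's). Camera axes: x right, y down, z forward; pixel columns grow to the right and rows downward; lengths in m; the calibration is good to about 2 mm. A picture is of the moment at which its call begins: read the wrist's pose just before it.
- ctrl.finish_job(): hands the job in; it is judged then, once.
Trained networks look in the newest picture that a camera, given by its name, has taken for a name from the list of things; names that differ only in an ending like _2 or _b are one class to them, and where a whole thing is asked for, a point or a joint stands for the part that bears it (a point fixed in the world has none). Each returns a list of dicts, best first, with "confidence" (0 to 1); they miss things now and then, are a little off and sometimes report something else, mostly with a low value. They report only what shows in the picture. A call takes as long as a camera call. They do not tell look-alikes from the thing itself.
- ctrl.look_for(camera, query): "xy" ([column, row] as shares, 0 to 1, of the picture: columns of its width, rows of its height, amid what is visible of it).
- ctrl.landmark_of(camera, query): "xy" ([column, row] as shares, 0 to 1, of the picture: columns of its width, rows of its height: a listed point, or the origin of a listed thing).
The state is a dict: "clock": time; "qpos": joint angles; "qd": joint speeds; "effort": joint torques, N m; "ee_pos": TCP position; "tcp_rot": TCP orientation; "ft_force": force on the tool from outside, world axes, zero at the start; "moment": the same for the moment, N m; "opening": finger opening in m; "finger_force": force on a finger pad.
Only numpy, scipy, OpenCV 4.12 (cv2) and the standard library are available. Lean on these libraries where they do the work, as an engineer would, in place of code of your own. Each camera call takes 0.05 s, during which the arm holds its last target. There are 200 camera calls.

## Working session

There is one attempt and no reset: what is moved stays moved. The work goes in short steps, Python scripts to look and compute and a tool call to move; the robot and the scene stay as the last step left them, time stands still between calls to the robot, and variables do not carry over. Pictures are saved under pics/ and viewed, at most 10 in all, crops included, and the job is handed in when it is done.

Besides the shell and the picture viewer there is one more tool, called after "Call:" as a command line: name --pt "numbers of a row" for each row, then --argument value for the rest. play_rows: Moves the arm, as the interface text tells. Its arguments: {"type":"object","properties":{"deltas":{"type":"array","items":{"type":"array","items":{"type":"number"}}},"grip_force":{"type":"number"}},"required":["deltas"]}

```bash
mkdir -p pics; ls
cat > h.py <<'E'
import numpy as np, cv2
from workcell import ctrl
from scipy.spatial.transform import Rotation as R
def snap(n):
    o=ctrl.get_obs(); s=ctrl.snapshot(n); K=np.array(s["camera_matrix"])
    if n=="wrist":
        T=np.eye(4);T[:3,:3]=R.from_quat(o["tcp_rot"]).as_matrix();T[:3,3]=o["ee_pos"]
        s["c2w"]=T@np.array(s["hand_eye"])
    else: s["c2w"]=np.linalg.inv(np.array(s["view"]))
    s["K"]=K; return s
def cloud(s):
    z=s["z_map"];v,u=np.mgrid[:z.shape[0],:z.shape[1]];K=s["K"]
    c=np.stack([(u-K[0,2])*z/K[0,0],(v-K[1,2])*z/K[1,1],z],-1)
    return c@s["c2w"][:3,:3].T+s["c2w"][:3,3]
def ray(s,xy,h):
    u=xy[0]*560;v=xy[1]*420;K=s["K"]
    d=s["c2w"][:3,:3]@np.array([(u-K[0,2])/K[0,0],(v-K[1,2])/K[1,1],1]);o=s["c2w"][:3,3]
    return o+d*(h-o[2])/d[2]
def save(s,n): cv2.imwrite("pics/"+n+".png",s["color"][...,::-1])
E
python3 - <<'E'
from h import *
o=ctrl.get_obs();print({k:np.round(v,3) for k,v in o.items()})
H=dict(jig=0.012,disc=.026,bar=0.018,rest=.008,tool=.065,head_tip=.02,mug=0,budvase=0,testblock=0,saddles=.029)
for c in("top","scene"):
    s=snap(c);save(s,c)
    print(c,s["c2w"][:3,3].round(3))
    np.save(c+"_cloud.npy",cloud(s)); np.save(c+"_rgb.npy",s["color"])
    for q,h in H.items():
        for r in ctrl.landmark_of(c,q)[:3]: print(q,np.round(np.array(r["xy"])*[560,420],0),round(r["confidence"],2),ray(s,r["xy"],h).round(3))
E
python3 - <<'E'
import cv2,numpy as np
a=[cv2.imread(f"pics/{n}.png") for n in("top","scene")]
E
```

```text
pics
{'clock': np.float64(0.0), 'qpos': array([-1.5  ,  0.528,  1.434,  0.   ,  1.181, -0.179]), 'qd': array([ 0.   ,  0.001, -0.001, -0.001,  0.   ,  0.001]), 'effort': array([ 1.0000e-03, -4.4003e+01, -1.7659e+01,  6.3000e-02,  5.8000e-02,
       -0.0000e+00]), 'ee_pos': array([ 0.154, -0.605,  0.222]), 'tcp_rot': array([ 0.992,  0.125,  0.   , -0.001]), 'ft_force': array([0.689, 0.468, 0.179]), 'moment': array([0.044, 0.02 , 0.003]), 'finger_force': np.float64(0.0), 'opening': np.float64(0.087)}
top [0.468 0.064 1.001]
jig [313. 271.] 0.97 [ 0.489 -0.02   0.012]
disc [310. 273.] 0.88 [ 0.486 -0.01   0.026]
bar [427. 264.] 0.92 [ 0.5   -0.29   0.018]
bar [309. 247.] 0.29 [ 0.548 -0.011  0.018]
rest [194. 202.] 0.96 [0.664 0.267 0.008]
rest [177. 267.] 0.56 [0.505 0.306 0.008]
tool [169. 271.] 0.63 [0.495 0.309 0.065]
tool [119. 228.] 0.62 [0.594 0.425 0.065]
mug [238. 149.] 0.86 [0.8  0.16 0.  ]
budvase [329. 148.] 0.91 [ 0.798 -0.072  0.   ]
testblock [381. 162.] 0.78 [ 0.758 -0.199  0.   ]
saddles [309. 247.] 0.92 [ 0.546 -0.011  0.029]
scene [ 1.072 -0.688  0.997]
jig [221. 218.] 0.78 [ 0.491 -0.024  0.012]
disc [226. 219.] 0.71 [ 0.512 -0.029  0.026]
bar [159. 296.] 0.9 [ 0.51  -0.323  0.018]
bar [265. 312.] 0.17 [ 0.766 -0.228  0.018]
rest [322. 181.] 0.73 [0.679 0.273 0.008]
rest [162. 296.] 0.7 [ 0.508 -0.316  0.008]
rest [276. 163.] 0.62 [0.506 0.275 0.008]
tool [315. 136.] 0.98 [0.587 0.4   0.065]
tool [343. 221.] 0.69 [0.823 0.099 0.065]
tool [280. 143.] 0.61 [0.5   0.312 0.065]
head_tip [318. 152.] 0.61 [0.609 0.383 0.02 ]
mug [340. 220.] 0.71 [0.797 0.155 0.   ]
budvase [306. 275.] 0.74 [ 0.799 -0.071  0.   ]
testblock [263. 309.] 0.8 [ 0.752 -0.215  0.   ]
saddles [235. 223.] 0.59 [ 0.547 -0.031  0.029]
```

View pics/top.png

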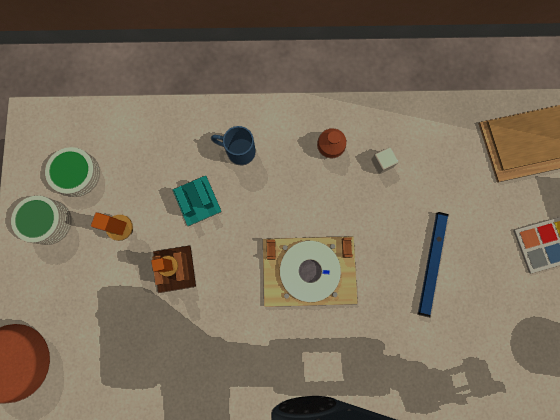

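View pics/scene.png

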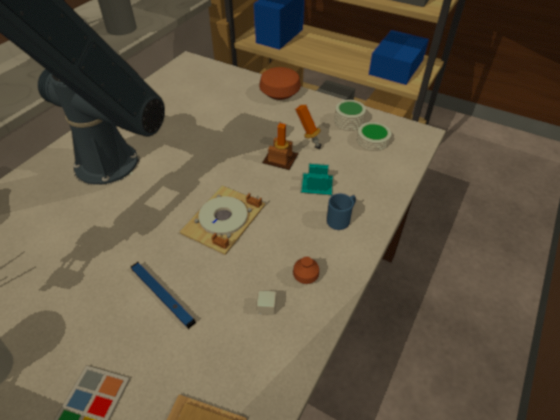

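The top view shows the bar at about (433,265), the board and disc at (311,271) with the dash at (326,272), and the tool in the dark rest at (175,268). The turquoise rest is at (197,200), and the larger tool lies at (112,226). Next I'll measure these from the depth.

Run:
```python
from h import *
P=np.load("top_cloud.npy");C=np.load("top_rgb.npy").astype(int);hsv=cv2.cvtColor(C.astype(np.uint8),cv2.COLOR_RGB2HSV)
def rect(m,n):
    q=P[m][:,:2]; r=cv2.minAreaRect((q*1000).astype(np.float32)); print(n,m.sum(),np.round(r[0],1),np.round(r[1],1),round(r[2],1),"z",P[m][:,2].mean().round(4)); return r
def box(x0,x1,y0,y1,z0,z1): return (P[...,0]>x0)&(P[...,0]<x1)&(P[...,1]>y0)&(P[...,1]<y1)&(P[...,2]>z0)&(P[...,2]<z1)
def er(m): return cv2.morphologyEx(m.astype(np.uint8),cv2.MORPH_OPEN,np.ones((3,3)))>0
rect(er(box(.3,.68,-.45,-.2,.011,.03)),"bar")
rect(er(box(.35,.65,-.16,.14,.007,.0165)),"board")
d=er(box(.35,.65,-.16,.14,.021,.03)); r=rect(d,"disc"); 
cs,_=cv2.findContours(cv2.morphologyEx(d.astype(np.uint8),cv2.MORPH_OPEN,np.ones((5,5))),cv2.RETR_CCOMP,cv2.CHAIN_APPROX_NONE)
for c in cs:
    if len(c)>30:
        q=np.array([P[v,u,:2] for u,v in c[:,0]]); (x,y),rr=cv2.minEnclosingCircle((q*1000).astype(np.float32)); print("circ",x,y,rr,q.mean(0))
dash=d&(hsv[...,0]>95)&(hsv[...,0]<135)&(hsv[...,1]>120); print("dash",dash.sum(),P[dash].mean(0).round(4))
for y0,y1,n in((0.0,.14,"postL"),(-.17,-.05,"postR")): rect(box(.5,.6,y0,y1,.035,.046),n)
rect(box(.4,.6,.22,.37,.003,.013),"foot")
rect(box(.4,.6,.22,.37,.05,.0645),"rails")
rect(box(.4,.6,.22,.37,.135,.155),"handletop")
rect(box(.4,.6,.22,.37,.0655,.073),"collar")
```

```text
bar 1157 [ 503.5 -306.4] [ 25.7 251.7] 75.2 z 0.0179
board 3132 [491.1  -9.8] [160. 220.] 0.5 z 0.0122
disc 2541 [490.9 -10.3] [191.6 139.7] 88.7 z 0.026
circ 491.05059814453125 -10.34792709350586 71.77867889404297 [ 0.48555284 -0.00876834]
circ 488.62286376953125 -11.800392150878906 33.750267028808594 [ 0.48908326 -0.01188974]
dash 25 [ 0.4881 -0.0475  0.0264]
postL 40 [542.3  80.7] [45.9 18.9] 2.2 z 0.0402
postR 42 [544.7 -98.6] [19.5 44.9] 89.5 z 0.0406
foot 963 [500.4 295.7] [149.5 199.3] 89.2 z 0.0071
rails 339 [502.1 312.4] [63.7 67.2] 8.5 z 0.0611
handletop 148 [506.8 312.9] [24.2 24.4] 11.4 z 0.1437
collar 144 [501.6 313.2] [40.9 55.6] 58.3 z 0.0683
```

Call:
play_rows --pt "0 0 0 34.4 -16.9 4 100" --pt "0 0 0 34.4 -16.9 4 100" --pt "0 0 0 34.4 -16.9 4 100" --pt "0 0 0 34.4 -16.9 4 100" --pt "0 0 0 34.4 -16.9 4 100" --pt "0 0 0 34.4 -16.9 4 100" --pt "0 0 0 34.4 -16.9 4 100" --pt "0 0 0 34.4 -16.9 4 100" --pt "0 0 0 34.4 -16.9 4 100" --pt "0 0 0 34.4 -16.9 4 100"

```text
clock: 1.93
ee_pos: [0.4474, -0.3555, 0.1826]
tcp_rot: [0.992, 0.124, 0.0, 0.0]
ft_force: [0.2, -0.8, -0.7]
opening: 0.0869
finger_force: 0.0
```

Call:
play_rows --pt "0 0 0 34.4 -16.9 4 100" --pt "0 0 0 34.4 -16.9 4 100" --pt "0 0 0.102 0 0 0 100" --pt "0 0 0.102 0 0 0 100" --pt "0 0 0.102 0 0 0 100" --pt "0 0 0.102 0 0 0 100" --pt "0 0 0.102 0 0 0 100" --pt "0 0 0 0 0 0 100"

```text
clock: 2.6
ee_pos: [0.5046, -0.307, 0.1746]
tcp_rot: [0.991, -0.13, 0.0, 0.0]
ft_force: [0.3, -0.2, 0.2]
opening: 0.0868
finger_force: 0.0
```

```bash
cat >> h.py <<'E'
def plan(xyz,yaw_deg):
    o=ctrl.get_obs(); M=R.from_quat(o["tcp_rot"]).as_matrix(); p=np.array(o["ee_pos"])
    y=np.arctan2(M[1,0],M[0,0]); dy=np.radians(yaw_deg)-y; dy=(dy+np.pi)%(2*np.pi)-np.pi
    g=R.from_euler("z",yaw_deg,degrees=True).as_matrix()@np.diag([1,-1,-1.])
    print("t",o["clock"].round(2),"tcp",p.round(4),"yaw",np.degrees(y).round(2),"tilt",np.degrees(np.arccos(-M[2,2])).round(2),"F",np.round(o["ft_force"],2),"op",round(float(o["opening"]),4))
    print("tool shift mm",((np.array(xyz)-p)@M*1000).round(1),"in goal axes",((np.array(xyz)-p)@g*1000).round(1),"turn z",-dy.round(4),"rotvec",R.from_matrix(M.T@g).as_rotvec().round(4))
E
python3 - <<'E'
from h import *
plan([.5035,-.3064,.003],-14.8)
s=snap("wrist");P=cloud(s)
m=(P[...,2]>.011)&(P[...,2]<.025)&(s["z_map"]>0)
m=cv2.morphologyEx(m.astype(np.uint8),cv2.MORPH_OPEN,np.ones((3,3)))>0
print(m.sum(),cv2.minAreaRect((P[m][:,:2]*1000).astype(np.float32)))
save(s,"w1")
E
```

```text
Traceback (most recent call last):
  File "h.py", line 24, in plan
    print("t",o["clock"].round(2),"tcp",p.round(4),"yaw",np.degrees(y).round(2),"tilt",np.degrees(np.arccos(-M[2,2])).round(2),"F",np.round(o["ft_force"],2),"op",round(float(o["opening"]),4))
              ^^^^^^^^^^^^^^^^
AttributeError: 'float' object has no attribute 'round'
```

Call:
play_rows --pt "0 0 0 0 0 34 100" --pt "0 0 0 0 0 34 100" --pt "0 0 0 0 0 34 100" --pt "0 0 0 0 0 34 100" --pt "0 0 0 0 0 20 100" --pt "0 0 0 0 0 10 100" --pt "0 0 0 0 0 4.5 100" --pt "0 0 0 0 0 0 20" --pt "0 0 0 0 0 0 15" --pt "0 0 0 0 0 0 10" --grip_force 25

```text
clock: 3.43
ee_pos: [0.5055, -0.3079, 0.0057]
tcp_rot: [0.992, -0.129, 0.001, 0.001]
ft_force: [0.0, 0.5, 0.6]
opening: 0.0742
finger_force: 0.0
```

Call:
play_rows --pt "0 0 0 0 0 0 5" --pt "0 0 0 0 0 0 5" --pt "0 0 0 0 0 0 5" --pt "0 0 0 0 0 0 5" --pt "0 0 0 0 0 0 5" --pt "0 0 0 0 0 0 5"

```text
clock: 3.93
ee_pos: [0.5044, -0.307, 0.0041]
tcp_rot: [0.992, -0.13, 0.0, 0.0]
ft_force: [-0.5, -0.4, -0.6]
opening: 0.0346
finger_force: 0.0
```

```bash
sed -i 's/o\["clock"\].round(2)/round(float(o["clock"]),2)/; s/-dy.round(4)/round(-float(dy),4)/' h.py
python3 - <<'E'
from h import *
plan([.5435,-.0092,.15],90.7)
E
```

```text
t 3.93 tcp [ 0.5044 -0.307   0.0041] yaw -14.91 tilt 0.01 F [-0.51 -0.39 -0.56] op 0.0346
tool shift mm [ -38.8 -297.8 -145.9] in goal axes [ 297.3   42.8 -145.9] turn z -1.8432 rotvec [ 1.0000e-04 -0.0000e+00 -1.8432e+00]
```

Call:
play_rows --pt "0 0 0 0 0 0 5" --pt "0 0 0 0 0 0 5" --pt "0 0 0 0 0 0 5" --pt "0 0 0 0 0 0 5" --pt "0 0 0 0 0 -10 5" --pt "0 0 0 0 0 -30 5" --pt "0 0 0 0 0 -36 5" --pt "0 0 0 0 0 -36 5" --pt "0 0 0 0 0 -26 5" --pt "0 0 0 0 0 -8 5"

```text
clock: 4.77
ee_pos: [0.5064, -0.3085, 0.155]
tcp_rot: [0.992, -0.13, 0.004, 0.002]
ft_force: [0.3, -1.0, -2.3]
opening: 0.0238
finger_force: 25.0
```

Call:
play_rows --pt "0 0 -0.0768 0 0 0 5" --pt "0 0 -0.1152 0 0 0 5" --pt "0 0 -0.1152 0 0 0 5" --pt "0 0 -0.1152 0 0 0 5" --pt "0 0 -0.1152 0 0 0 5" --pt "0 0 -0.1152 0 0 0 5" --pt "0 0 -0.1152 0 0 0 5" --pt "0 0 -0.1152 0 0 0 5" --pt "0 0 -0.1152 0 0 0 5" --pt "0 0 -0.1152 0 0 0 5"

```text
clock: 5.6
ee_pos: [0.5035, -0.3061, 0.1487]
tcp_rot: [0.909, 0.416, -0.001, -0.002]
ft_force: [-0.8, 0.5, -2.4]
opening: 0.0236
finger_force: 25.0
```

Call:
play_rows --pt "0 0 -0.1152 0 0 0 5" --pt "0 0 -0.1152 0 0 0 5" --pt "0 0 -0.1152 0 0 0 5" --pt "0 0 -0.1152 0 0 0 5" --pt "0 0 -0.1152 0 0 0 5" --pt "0 0 -0.0768 0 0 0 5" --pt "0 0 -0.0768 0 0 0 5" --pt "0 0 0 0 0 0 5"

```text
clock: 6.27
ee_pos: [0.5035, -0.3061, 0.1488]
tcp_rot: [0.702, 0.712, -0.0, -0.002]
ft_force: [0.3, 0.0, -1.7]
opening: 0.0238
finger_force: 25.0
```

Run:
```python
from h import *
plan([.5435,-.0092,.1],90.7)
s=snap("top");P=cloud(s);save(s,"t2")
z=ctrl.get_obs()["ee_pos"][2]
m=(P[...,2]>z+.01)&(P[...,2]<z+.022)&(P[...,1]<-.1)&(abs(P[...,0]-.5)<.04)
print(m.sum(),cv2.minAreaRect((P[m][:,:2]*1000).astype(np.float32)),P[m][:,2].mean())
```

```text
t 6.27 tcp [ 0.5035 -0.3061  0.1488] yaw 90.77 tilt 0.17 F [ 0.32  0.04 -1.71] op 0.0238
tool shift mm [296.3  44.1  49.3] in goal axes [296.4  43.6  48.8] turn z 0.0012 rotvec [-0.0022 -0.0021  0.0012]
762 ((501.188720703125, -249.58648681640625), (38.09347152709961, 137.999267578125), 4.274894714355469) 0.16315580604324798
```

Call:
play_rows --pt "0 0 0 20 3 0 5" --pt "0 0 0 37 5.5 0 5" --pt "0 0 0 37 5.5 0 5" --pt "0 0 0 37 5.5 0 5" --pt "0 0 0 37 5.5 0 5" --pt "0 0 0 37 5.5 0 5" --pt "0 0 0 37 5.5 10 5" --pt "0 0 0 34 4 20 5" --pt "0 0 0 20 2 19 5" --pt "0 0 0 0 0 0 5"

```text
clock: 7.15
ee_pos: [0.5392, -0.0056, 0.0976]
tcp_rot: [0.702, 0.712, -0.002, -0.004]
ft_force: [-0.9, 0.5, -2.6]
opening: 0.024
finger_force: 25.0
```

Call:
play_rows --pt "0 0 0 0 0 0 5" --pt "0 0 0 0 0 0 5"

```text
clock: 7.32
ee_pos: [0.5431, -0.0111, 0.1011]
tcp_rot: [0.703, 0.711, -0.0, 0.0]
ft_force: [-0.5, -0.3, -1.1]
opening: 0.0234
finger_force: 25.0
```

Run:
```python
from h import *
plan([.5435,-.0092,.0335],90.7)
s=snap("top");P=cloud(s);save(s,"t3")
C=cv2.cvtColor(s["color"],cv2.COLOR_RGB2HSV)
m=(P[...,2]>.095)&(P[...,2]<.125)&(abs(P[...,0]-.54)<.03)&(abs(P[...,1])<.2)
m&=((C[...,0]>95)&(C[...,0]<135)&(C[...,1]>90))|(abs(P[...,1]+.009)>.09)
print(m.sum(),cv2.minAreaRect((P[m][:,:2]*1000).astype(np.float32)),P[m][:,2].mean())
```

```text
t 7.32 tcp [ 0.5431 -0.0111  0.1011] yaw 90.66 tilt 0.04 F [-0.53 -0.25 -1.12] op 0.0234
tool shift mm [ 1.9  0.4 67.6] in goal axes [ 1.9  0.4 67.6] turn z -0.0007 rotvec [ 0.0004  0.0005 -0.0007]
320 ((543.1835327148438, 67.81452941894531), (23.518821716308594, 90.4428482055664), 1.166388988494873) 0.11503949275626493
```

View pics/t3.png

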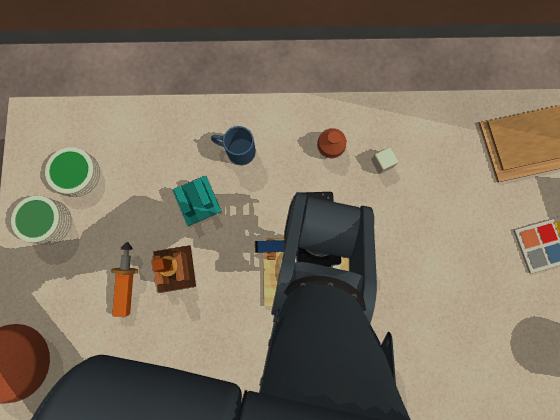

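The arm holds the bar over the saddles: its left end at (257,246) gives a bar centre of about y = -12 mm, x = 543 mm, which is well placed. The big tool now lies flat at (122,285), clear of the work. Lowering the bar.

Call:
play_rows --pt "0 0 0 1.9 0.4 20 5" --pt "0 0 0 0 0 22 5" --pt "0 0 0 0 0 14 5" --pt "0 0 0 0 0 7 5" --pt "0 0 0 0 0 3 5" --pt "0 0 0 0 0 1.3 5" --pt "0 0 0 0 0 0 5" --pt "0 0 0 0 0 0 5"

```text
clock: 8.03
ee_pos: [0.5439, -0.0091, 0.0347]
tcp_rot: [0.703, 0.711, 0.001, 0.001]
ft_force: [0.3, -0.1, -1.9]
opening: 0.0239
finger_force: 25.0
```

Run:
```python
from h import *
plan([.5435,-.0092,.0335],90.7)
```

```text
t 8.03 tcp [ 0.5439 -0.0091  0.0347] yaw 90.67 tilt 0.11 F [ 0.27 -0.09 -1.89] op 0.0239
tool shift mm [-0.1 -0.4  1.2] in goal axes [-0.1 -0.4  1.2] turn z -0.0006 rotvec [ 0.0019  0.0005 -0.0006]
```

Call:
play_rows --pt "0 0 0 0 0 1.2 5" --pt "0 0 0 0 0 0 5" --pt "0 0 0 0 0 0 60" --pt "0 0 0 0 0 0 60" --pt "0 0 0 0 0 0 60" --pt "0 0 0 0 0 0 60" --pt "0 0 0 0 0 0 60" --pt "0 0 0 0 0 -5 60" --pt "0 0 0 0 0 -15 60" --pt "0 0 0 0 0 -35 60"

```text
clock: 8.87
ee_pos: [0.5402, -0.0081, 0.085]
tcp_rot: [0.703, 0.711, -0.002, -0.004]
ft_force: [0.7, -0.2, -0.2]
opening: 0.0517
finger_force: 0.0
```

Call:
play_rows --pt "0 0 0 0 -8 -38 60" --pt "0 0 0 0 -20 -35 60" --pt "0 0 0 0 -25 -25 60" --pt "0 0 0 0 -25 -10 60" --pt "0 0 0 0 -15 0 60" --pt "0 0 0 0 0 0 60" --pt "0 0 0 0 0 0 60" --pt "0 0 0 0 0 0 60"

```text
clock: 9.53
ee_pos: [0.4515, -0.0101, 0.1957]
tcp_rot: [0.703, 0.711, 0.0, 0.001]
ft_force: [0.4, -0.2, 0.5]
opening: 0.0522
finger_force: 0.0
```

Run:
```python
from h import *
plan([.491,-.01,.2],90.7)
s=snap("wrist");save(s,"w2");P=cloud(s);np.save("w2_cloud.npy",P);np.save("w2_rgb.npy",s["color"])
C=cv2.cvtColor(s["color"],cv2.COLOR_RGB2HSV)
blue=(C[...,0]>95)&(C[...,0]<135)&(C[...,1]>110)
b=(P[...,2]>.035)&(P[...,2]<.055)&blue
print("bar",b.sum(),cv2.minAreaRect((P[b][:,:2]*1000).astype(np.float32)) if b.sum()>50 else "",P[b][:,2].mean())
d=(abs(P[...,2]-.026)<.008)&(np.hypot(P[...,0]-.491,P[...,1]+.01)<.06)
dash=d&blue;q=P[dash];print("dash",dash.sum(),q.mean(0) if len(q) else "",cv2.minAreaRect((q[:,:2]*1000).astype(np.float32)) if len(q)>5 else "")
h=(np.hypot(P[...,0]-.491,P[...,1]+.01)<.035)&(P[...,2]<.018)&(s["z_map"]>0)
print("hole",h.sum(),cv2.minEnclosingCircle((P[h][:,:2]*1000).astype(np.float32)) if h.sum() else "")
dd=d&(P[...,2]>.021); print("disc z",P[dd][:,2].mean(),dd.sum())
```

```text
t 9.53 tcp [ 0.4515 -0.0101  0.1957] yaw 90.68 tilt 0.1 F [ 0.36 -0.22  0.45] op 0.0522
tool shift mm [-0.4 39.5 -4.2] in goal axes [-0.4 39.5 -4.3] turn z -0.0003 rotvec [ 0.0017  0.0004 -0.0003]
bar 6274 ((542.3325805664062, 11.577751159667969), (23.754940032958984, 192.27561950683594), 0.4599181115627289) 0.047954631487763764
dash 124 [ 0.48569508 -0.04974529  0.02833802] ((485.6678466796875, -49.813331604003906), (15.529526710510254, 8.151390075683594), 84.0589828491211)
hole 2317 ((489.74560546875, -13.866466522216797), 27.056045532226562)
disc z 0.02767190449882559 8988
```

View pics/w2.png

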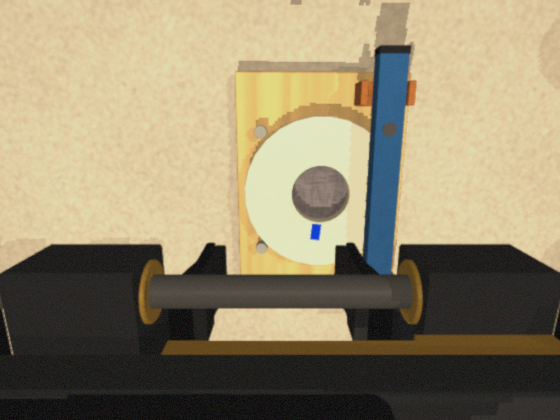

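The bar sits in both saddles, with its far end at (390,50) and the left post at (365,93). The hole centre is at (320,194) and the dash at (316,232). I'll take a second wrist view, turned by 79°, so the hand-eye offset cancels out.

Call:
play_rows --pt "0 0 0 0 24 0 60" --pt "0 0 0.1153 0 0 0 60" --pt "0 0 0.1153 0 0 0 60" --pt "0 0 0.1153 0 0 0 60" --pt "0 0 0.1153 0 0 0 60" --pt "0 0 0.1153 0 0 0 60" --pt "0 0 0.1153 0 0 0 60" --pt "0 0 0.1153 0 0 0 60" --pt "0 0 0.1153 0 0 0 60" --pt "0 0 0.1153 0 0 0 60"

```text
clock: 10.42
ee_pos: [0.4754, -0.0096, 0.1948]
tcp_rot: [0.964, 0.267, -0.0, -0.0]
ft_force: [-0.2, 0.3, -0.3]
opening: 0.0523
finger_force: 0.0
```

Call:
play_rows --pt "0 0 0.1153 0 0 0 60" --pt "0 0 0.1153 0 0 0 60" --pt "0 0 0.1153 0 0 0 60" --pt "0 0 0 0 0 0 60" --pt "0 0 0 0 0 0 60"

```text
clock: 10.83
ee_pos: [0.4749, -0.0095, 0.1949]
tcp_rot: [0.995, 0.101, -0.0, -0.0]
ft_force: [0.4, -1.3, -0.0]
opening: 0.0524
finger_force: 0.0
```

```bash
cat >> h.py <<'E'
def disc(P,C,n):
    H=cv2.cvtColor(C.astype(np.uint8),cv2.COLOR_RGB2HSV)
    blue=(H[...,0]>95)&(H[...,0]<135)&(H[...,1]>110)
    d=(abs(P[...,2]-.0265)<.006)&(np.hypot(P[...,0]-.491,P[...,1]+.01)<.055)
    q=P[d&blue][:,:2]*1000
    if len(q)<8: print(n,"no dash");return
    r=cv2.minAreaRect(q.astype(np.float32))
    # disc-top points close to the hole: rim by angular bins
    t=P[d][:,:2]*1000
    from scipy.optimize import least_squares
    c=np.array([490.,-12.])
    for _ in range(5):
        a=np.arctan2(*(t-c).T[::-1]);rr=np.hypot(*(t-c).T)
        e=np.array([t[(a>b)&(a<=b+.175)][np.argmin(rr[(a>b)&(a<=b+.175)])] for b in np.arange(-np.pi,np.pi-.1,.175) if ((a>b)&(a<=b+.175)).sum()>3])
        f=least_squares(lambda p:np.hypot(*(e-p[:2]).T)-p[2],[*c,27],loss="soft_l1"); c=f.x[:2]
    print(n,"dash",q.mean(0).round(1),np.round(r[1],1),round(r[2],1),"hole",f.x.round(1),len(e),"dir",np.degrees(np.arctan2(*(q.mean(0)-c)[::-1])).round(1),"dist",np.hypot(*(q.mean(0)-c)).round(1),"z",P[d][:,2].mean().round(4))
E
python3 - <<'E'
from h import *
plan([.491,-.01,.2],11.4)
s=snap("wrist");save(s,"w3");P=cloud(s);np.save("w3_cloud.npy",P);np.save("w3_rgb.npy",s["color"])
for n in("top","scene","w2","w3"): disc(np.load(n+"_cloud.npy"),np.load(n+"_rgb.npy"),n)
C=cv2.cvtColor(s["color"],cv2.COLOR_RGB2HSV)
b=(P[...,2]>.038)&(P[...,2]<.055)&(C[...,0]>95)&(C[...,0]<135)&(C[...,1]>110)
print("bar",b.sum(),cv2.minAreaRect((P[b][:,:2]*1000).astype(np.float32)),P[b][:,2].mean())
E
```

```text
t 10.83 tcp [ 0.4749 -0.0095  0.1949] yaw 11.6 tilt 0.04 F [ 0.4  -1.25 -0.04] op 0.0524
tool shift mm [15.7  3.7 -5.1] in goal axes [15.7  3.7 -5.1] turn z 0.0035 rotvec [-0.0003  0.0005  0.0035]
top dash [488.1 -47.7] [14.8  7. ] 89.0 hole [490.6 -10.   27.3] 36 dir -93.8 dist 37.8 z 0.0261
scene no dash
w2 dash [485.7 -49.7] [15.5  8.2] 84.1 hole [489.4 -13.1  26.8] 36 dir -95.7 dist 36.8 z 0.0276
w3 dash [485.8 -49.6] [15.4  8.1] 82.7 hole [489.1 -13.2  26.8] 36 dir -95.2 dist 36.6 z 0.0275
bar 7734 ((543.2372436523438, -11.944183349609375), (22.82417106628418, 240.1249542236328), 0.6767547726631165) 0.048612357638641246
```

Call:
play_rows --pt "0 0 0 4.9 -34.8 -6.7 60" --pt "0 0 0 4.9 -34.8 -6.7 60" --pt "0 0 0 4.9 -34.8 -6.7 60" --pt "0 0 0 4.9 -34.8 -6.7 60" --pt "0 0 0 4.9 -34.8 -6.7 60" --pt "0 0 0 4.9 -34.8 -6.7 60" --pt "0 0 0 4.9 -34.8 -6.7 60" --pt "0 0 0 4.9 -34.8 -6.7 60" --pt "0 0 0 4.9 -34.8 -6.7 60" --pt "0 0 0 0 0 0 60"

```text
clock: 11.72
ee_pos: [0.4559, 0.3125, 0.2572]
tcp_rot: [0.995, 0.103, 0.002, -0.002]
ft_force: [1.1, 0.8, -0.4]
opening: 0.0518
finger_force: 0.0
```

Call:
play_rows --pt "0 0 0 0 0 0 60" --pt "0 0 0 0 0 0 60"

```text
clock: 11.88
ee_pos: [0.455, 0.3059, 0.2553]
tcp_rot: [0.995, 0.1, -0.001, 0.001]
ft_force: [0.2, -0.2, 0.1]
opening: 0.052
finger_force: 0.0
```

Run:
```python
from h import *
plan([.505,.31,.2],11.4)
s=snap("wrist");save(s,"w4");P=cloud(s);np.save("w4_cloud.npy",P);np.save("w4_rgb.npy",s["color"])
def box(z0,z1): return (s["z_map"]>0)&(abs(P[...,0]-.505)<.07)&(abs(P[...,1]-.31)<.07)&(P[...,2]>z0)&(P[...,2]<z1)
for n,a,b in(("foot",.005,.014),("rails",.06,.0665),("collar",.067,.074),("top",.138,.155)):
    m=box(a,b); q=(P[m][:,:2]*1000).astype(np.float32); print(n,len(q))
    if len(q)>9:
        print(cv2.minAreaRect(q),P[m][:,2].mean(),np.median(q,0))
```

```text
t 11.88 tcp [0.455  0.3059 0.2553] yaw 11.53 tilt 0.09 F [ 0.19 -0.17  0.11] op 0.052
tool shift mm [49.9  5.9 55.2] in goal axes [49.9  5.8 55.3] turn z 0.0023 rotvec [0.0009 0.0013 0.0023]
foot 3365
((502.3851013183594, 310.1188659667969), (103.72309875488281, 90.02984619140625), 8.476737022399902) 0.009618758160575202 [518.22144 311.6816 ]
rails 2037
((500.5347900390625, 309.9164123535156), (64.0355453491211, 66.03670501708984), 8.43896484375) 0.06363559735944317 [499.08075 323.14096]
collar 782
((505.12322998046875, 310.0234069824219), (44.91121292114258, 44.91294860839844), 11.477746963500977) 0.06958218027387449 [514.1915 314.9029]
top 1012
((505.4497375488281, 310.2564697265625), (22.931612014770508, 24.009958267211914), 11.437789916992188) 0.14550214724344793 [505.72913 310.4316 ]
```

View pics/w4.png

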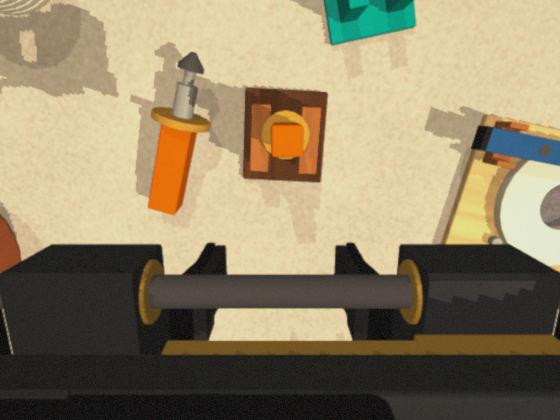

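The small tool stands upright in the wooden rest, its handle top at (287,140); the rails run up the image. The large tool lies at (175,160) and the turquoise rest is at (370,15). Grasping the handle.

Call:
play_rows --pt "0 0 0 12 1.4 0 60" --pt "0 0 0 20 2.2 0 60" --pt "0 0 0.002 18.2 2.2 0 60" --pt "0 0 0 0 0 10 60" --pt "0 0 0 0 0 30 60" --pt "0 0 0 0 0 35 60" --pt "0 0 0 0 0 35 60" --pt "0 0 0 0 0 35 60" --pt "0 0 0 0 0 16 60" --pt "0 0 0 0 0 6.3 60"

```text
clock: 12.77
ee_pos: [0.5019, 0.3078, 0.0843]
tcp_rot: [0.995, 0.098, -0.005, 0.001]
ft_force: [-0.5, 0.0, 0.5]
opening: 0.0524
finger_force: 0.0
```

Call:
play_rows --pt "0 0 0 0 0 0 60" --pt "0 0 0 0 0 0 40" --pt "0 0 0 0 0 0 30" --pt "0 0 0 0 0 0 20" --pt "0 0 0 0 0 0 10" --pt "0 0 0 0 0 0 10" --pt "0 0 0 0 0 0 10" --pt "0 0 0 0 0 0 10" --pt "0 0 0 0 0 0 10" --grip_force 30

```text
clock: 13.52
ee_pos: [0.5062, 0.3109, 0.0895]
tcp_rot: [0.995, 0.099, 0.001, -0.0]
ft_force: [-0.6, 0.6, 5.5]
opening: 0.0241
finger_force: 30.0
```

Run:
```python
from h import *
plan([.5053,.3102,.088],11.4)
```

```text
t 13.52 tcp [0.5062 0.3109 0.0895] yaw 11.32 tilt 0.09 F [-0.6   0.57  5.45] op 0.0241
tool shift mm [-1.   0.5  1.5] in goal axes [-1.   0.5  1.5] turn z -0.0014 rotvec [-0.0003 -0.0015 -0.0014]
```

Call:
play_rows --pt "0 0 0 0 0 -4 10" --pt "0 0 0 0 0 -12 10" --pt "0 0 0 0 0 -22 10" --pt "0 0 0 0 0 -25 10" --pt "0 0 0 0 0 -18 10" --pt "0 0 0 0 0 -6 10" --pt "0 0 0 0 0 0 10" --pt "0 0 0 -2 8 0 10" --pt "0 0 0 -4 16 0 10" --pt "0 0 0 -7 28 0 10"

```text
clock: 14.35
ee_pos: [0.502, 0.2574, 0.1739]
tcp_rot: [0.995, 0.1, -0.001, -0.0]
ft_force: [1.5, -0.1, -1.3]
opening: 0.0237
finger_force: 30.0
```

Call:
play_rows --pt "0 0 0 -8.2 32 0 10" --pt "0 0 0 -8.2 32 0 10" --pt "0 0 0 -8.2 32 0 10" --pt "0 0 0 -8.2 32 0 10" --pt "0 0 0 -8.2 32 0 10" --pt "0 0 0 -8.2 32 0 10" --pt "0 0 0 -8.2 32 0 10" --pt "0 0 0 -8.2 32 0 10" --pt "0 0 0 -6 20 0 10" --pt "0 0 0 0 0 0 10"

```text
clock: 15.18
ee_pos: [0.4859, -0.0317, 0.1741]
tcp_rot: [0.995, 0.096, -0.002, 0.0]
ft_force: [-0.3, 0.2, -2.0]
opening: 0.0236
finger_force: 30.0
```

Call:
play_rows --pt "0 0 0 0 0 0 10" --pt "0 0 0 0 0 0 10" --pt "0 0 0 0 0 0 10"

```text
clock: 15.43
ee_pos: [0.4863, -0.0267, 0.1749]
tcp_rot: [0.995, 0.099, -0.001, -0.001]
ft_force: [0.5, 0.4, -2.4]
opening: 0.0237
finger_force: 30.0
```

Run:
```python
from h import *
plan([.4875,-.0332,.105],11.4)
s=snap("scene");save(s,"s5")
k=s["color"][140:300,140:340][...,::-1];cv2.imwrite("pics/s5c.png",cv2.resize(k,None,fx=4,fy=3.75,interpolation=cv2.INTER_CUBIC)[:600])
for q in("tool","head_tip"):
    for r in ctrl.landmark_of("scene",q)[:3]: print(q,np.round(np.array(r["xy"])*[560,420],1),r["confidence"],ray(s,r["xy"],.101 if q=="head_tip" else .149))
```

```text
t 15.43 tcp [ 0.4863 -0.0267  0.1749] yaw 11.37 tilt 0.12 F [ 0.46  0.41 -2.38] op 0.0237
tool shift mm [ 0.   6.7 69.9] in goal axes [-0.1  6.7 69.9] turn z -0.0005 rotvec [-0.0012  0.0017 -0.0005]
tool [295.1 134.1] 0.88 [0.57180672 0.2817684  0.149     ]
tool [214.7 182.8] 0.5 [ 0.48166572 -0.01746936  0.149     ]
head_tip [309.6 137.5] 0.48 [0.59261446 0.3443038  0.101     ]
head_tip [238.6 219. ] 0.41 [ 0.58588102 -0.06232305  0.101     ]
head_tip [218.6 198.5] 0.37 [ 0.49475967 -0.02598916  0.101     ]
```

View pics/s5c.png

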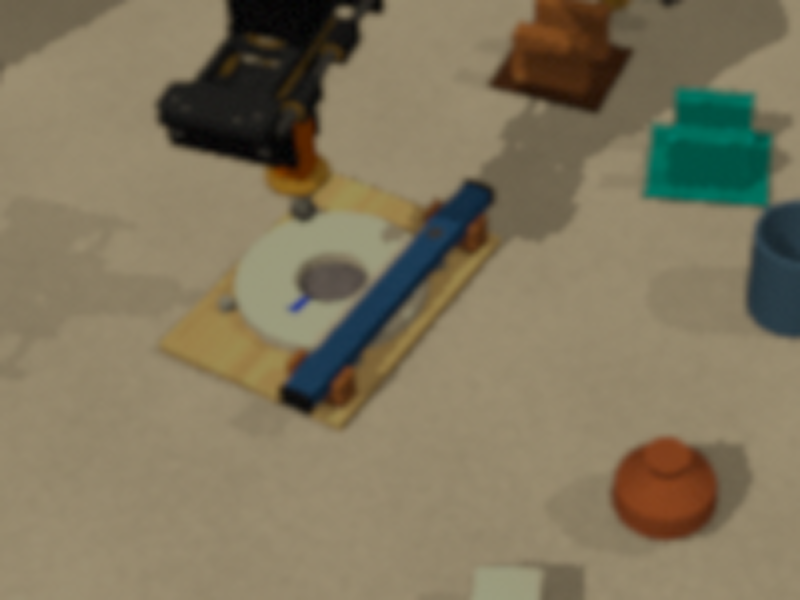

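The tool hangs upright from the gripper at (295,175) in the crop, its head at (303,208); the bar is in place and the dash is at (298,303). Going down beside the dash.

Call:
play_rows --pt "0 0 0 0 3.5 10 10" --pt "0 0 0 0 3.2 20 10" --pt "0 0 0 0 0 20 10" --pt "0 0 0 0 0 14 10" --pt "0 0 0 0 0 6 10" --pt "0 0 0 0 0 0 10" --pt "0 0 0 0 0 0 10" --pt "0 0 0 0 0 0 10"

```text
clock: 16.25
ee_pos: [0.4891, -0.0343, 0.1061]
tcp_rot: [0.995, 0.099, 0.001, 0.0]
ft_force: [-0.1, 0.2, -2.1]
opening: 0.0239
finger_force: 30.0
```

Run:
```python
from h import *
plan([.4874,-.0337,.0917],11.4)
s=snap("scene");save(s,"s6")
k=s["color"][170:245,170:270][...,::-1];cv2.imwrite("pics/s6c.png",cv2.resize(k,None,fx=8,fy=8,interpolation=cv2.INTER_CUBIC))
```

```text
t 16.25 tcp [ 0.4891 -0.0343  0.1061] yaw 11.33 tilt 0.09 F [-0.11  0.2  -2.1 ] op 0.0239
tool shift mm [-1.5 -1.  14.4] in goal axes [-1.5 -1.  14.4] turn z -0.0012 rotvec [ 0.0008 -0.0013 -0.0012]
```

View pics/s6c.png

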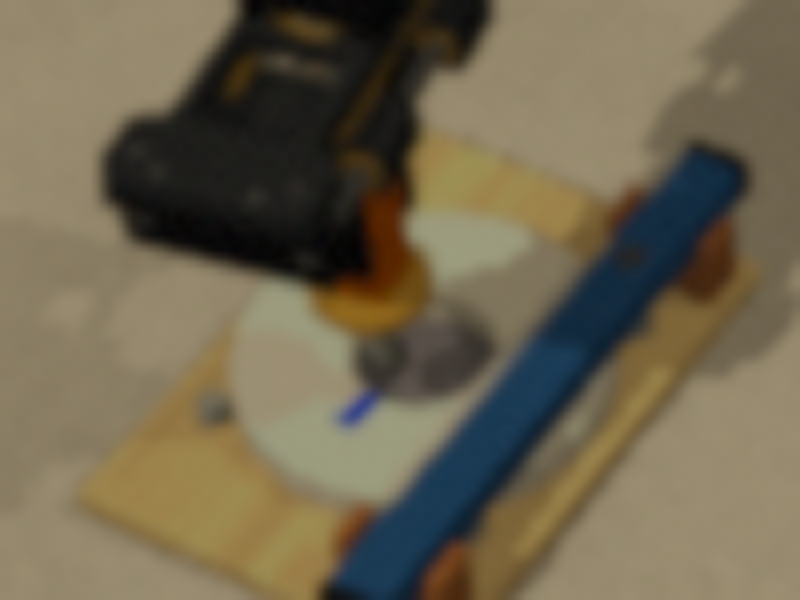

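The head at (382,355) in the crop is over the hole's rim next to the dash at (360,408). Lowering gently onto the edge.

Call:
play_rows --pt "0 0 0 -0.8 -0.5 4 10" --pt "0 0 0 0 0 3 10" --pt "0 0 0 0 0 3 10" --pt "0 0 0 0 0 2 10" --pt "0 0 0 0 0 1 10" --pt "0 0 0 0 0 0 10" --pt "0 0 0 0 0 0 10" --pt "0 0 0 0 0 0 10"

```text
clock: 16.97
ee_pos: [0.4876, -0.0339, 0.0927]
tcp_rot: [0.995, 0.098, 0.0, -0.0]
ft_force: [-0.3, 0.5, -0.2]
opening: 0.0237
finger_force: 30.0
```

Run:
```python
from h import *
for i in range(5):
    plan([.4874,-.0337,.0917],11.4)
    s=snap("scene")
save(s,"s7")
```

```text
t 16.97 tcp [ 0.4876 -0.0339  0.0927] yaw 11.3 tilt 0.02 F [-0.32  0.52 -0.22] op 0.0237
tool shift mm [-0.2 -0.2  1. ] in goal axes [-0.2 -0.2  1. ] turn z -0.0017 rotvec [-0.     -0.0003 -0.0017]
t 17.02 tcp [ 0.4876 -0.0339  0.0927] yaw 11.31 tilt 0.02 F [-0.67  0.74  0.31] op 0.0237
tool shift mm [-0.2 -0.2  1. ] in goal axes [-0.2 -0.2  1. ] turn z -0.0016 rotvec [-0.     -0.0003 -0.0016]
t 17.07 tcp [ 0.4876 -0.0339  0.0927] yaw 11.31 tilt 0.02 F [ 0.34  1.9  -0.47] op 0.0239
tool shift mm [-0.2 -0.2  1. ] in goal axes [-0.2 -0.2  1. ] turn z -0.0016 rotvec [-0.     -0.0003 -0.0016]
t 17.12 tcp [ 0.4876 -0.0339  0.0927] yaw 11.31 tilt 0.02 F [1.09 1.83 0.23] op 0.0238
tool shift mm [-0.1 -0.2  1. ] in goal axes [-0.1 -0.2  1. ] turn z -0.0017 rotvec [-0.     -0.0003 -0.0017]
t 17.17 tcp [ 0.4876 -0.0339  0.0927] yaw 11.31 tilt 0.02 F [-0.1   1.22  1.08] op 0.0233
tool shift mm [-0.2 -0.2  1. ] in goal axes [-0.2 -0.2  1. ] turn z -0.0017 rotvec [ 0.     -0.0003 -0.0017]
```

Contact is confirmed: Fz rose by about 2 N and the edge pushes back in +y, so the hole centre estimate holds. Computing the arc.

```bash
cat > arc.py <<'E'
from h import *
import sys
def arc(c,r,start,n,step=4.5,yaw=None,p=None):
    o=ctrl.get_obs();M=R.from_quat(o["tcp_rot"]).as_matrix();ya=np.arctan2(M[1,0],M[0,0])
    a=np.radians(start-step*np.arange(1,n+1))
    T=np.c_[c[0]+r*np.cos(a),c[1]+r*np.sin(a)]
    p=np.array(o["ee_pos"][:2])*1000 if p is None else p
    t=(T-p)@np.array([[np.cos(ya),np.sin(ya)],[np.sin(ya),-np.cos(ya)]])
    d=np.diff(np.vstack([[0,0],np.round(t,1)]),axis=0).round(1)+0.
    for i in range(0,n,10): print(",".join(f"[0,0,0,{x:g},{y:g},0,10]" for x,y in d[i:i+10]))
E
python3 - <<'E'
from arc import *
arc((489.4,-12.8),21.1,-94.9,80)
E
```

```text
[0,0,0,-1.6,-0.6,0,10],[0,0,0,-1.5,-0.6,0,10],[0,0,0,-1.5,-0.8,0,10],[0,0,0,-1.4,-0.9,0,10],[0,0,0,-1.3,-1,0,10],[0,0,0,-1.2,-1,0,10],[0,0,0,-1.2,-1.2,0,10],[0,0,0,-1.1,-1.3,0,10],[0,0,0,-0.9,-1.3,0,10],[0,0,0,-0.9,-1.5,0,10]
[0,0,0,-0.7,-1.4,0,10],[0,0,0,-0.6,-1.6,0,10],[0,0,0,-0.5,-1.6,0,10],[0,0,0,-0.4,-1.6,0,10],[0,0,0,-0.3,-1.6,0,10],[0,0,0,-0.1,-1.7,0,10],[0,0,0,0,-1.6,0,10],[0,0,0,0.2,-1.7,0,10],[0,0,0,0.2,-1.6,0,10],[0,0,0,0.4,-1.6,0,10]
[0,0,0,0.6,-1.6,0,10],[0,0,0,0.6,-1.5,0,10],[0,0,0,0.8,-1.5,0,10],[0,0,0,0.9,-1.4,0,10],[0,0,0,0.9,-1.3,0,10],[0,0,0,1.1,-1.3,0,10],[0,0,0,1.2,-1.1,0,10],[0,0,0,1.3,-1.1,0,10],[0,0,0,1.3,-1,0,10],[0,0,0,1.4,-0.8,0,10]
[0,0,0,1.5,-0.8,0,10],[0,0,0,1.6,-0.6,0,10],[0,0,0,1.5,-0.5,0,10],[0,0,0,1.7,-0.3,0,10],[0,0,0,1.6,-0.3,0,10],[0,0,0,1.6,-0.1,0,10],[0,0,0,1.7,0,0,10],[0,0,0,1.7,0.1,0,10],[0,0,0,1.6,0.3,0,10],[0,0,0,1.6,0.4,0,10]
[0,0,0,1.6,0.5,0,10],[0,0,0,1.5,0.7,0,10],[0,0,0,1.5,0.8,0,10],[0,0,0,1.4,0.8,0,10],[0,0,0,1.3,1,0,10],[0,0,0,1.2,1.1,0,10],[0,0,0,1.2,1.2,0,10],[0,0,0,1.1,1.2,0,10],[0,0,0,0.9,1.4,0,10],[0,0,0,0.9,1.4,0,10]
[0,0,0,0.7,1.5,0,10],[0,0,0,0.7,1.5,0,10],[0,0,0,0.5,1.6,0,10],[0,0,0,0.3,1.6,0,10],[0,0,0,0.3,1.7,0,10],[0,0,0,0.1,1.6,0,10],[0,0,0,0,1.7,0,10],[0,0,0,-0.2,1.6,0,10],[0,0,0,-0.2,1.7,0,10],[0,0,0,-0.4,1.6,0,10]
[0,0,0,-0.6,1.5,0,10],[0,0,0,-0.6,1.6,0,10],[0,0,0,-0.8,1.4,0,10],[0,0,0,-0.8,1.4,0,10],[0,0,0,-1,1.4,0,10],[0,0,0,-1.1,1.2,0,10],[0,0,0,-1.2,1.2,0,10],[0,0,0,-1.3,1.1,0,10],[0,0,0,-1.3,0.9,0,10],[0,0,0,-1.4,0.9,0,10]
[0,0,0,-1.5,0.7,0,10],[0,0,0,-1.6,0.6,0,10],[0,0,0,-1.5,0.5,0,10],[0,0,0,-1.6,0.4,0,10],[0,0,0,-1.7,0.3,0,10],[0,0,0,-1.6,0.1,0,10],[0,0,0,-1.7,0,0,10],[0,0,0,-1.6,-0.2,0,10],[0,0,0,-1.7,-0.3,0,10],[0,0,0,-1.6,-0.4,0,10]
```

Call:
play_rows --pt "0 0 0 -1.6 -0.6 0 10" --pt "0 0 0 -1.5 -0.6 0 10" --pt "0 0 0 -1.5 -0.8 0 10" --pt "0 0 0 -1.4 -0.9 0 10" --pt "0 0 0 -1.3 -1 0 10" --pt "0 0 0 -1.2 -1 0 10" --pt "0 0 0 -1.2 -1.2 0 10" --pt "0 0 0 -1.1 -1.3 0 10" --pt "0 0 0 -0.9 -1.3 0 10" --pt "0 0 0 -0.9 -1.5 0 10"

```text
clock: 18.05
ee_pos: [0.473, -0.0264, 0.0926]
tcp_rot: [0.995, 0.099, -0.0, 0.0]
ft_force: [3.2, 0.6, 0.7]
opening: 0.0238
finger_force: 30.0
```

Call:
play_rows --pt "0 0 0 -0.7 -1.4 0 10" --pt "0 0 0 -0.6 -1.6 0 10" --pt "0 0 0 -0.5 -1.6 0 10" --pt "0 0 0 -0.4 -1.6 0 10" --pt "0 0 0 -0.3 -1.6 0 10" --pt "0 0 0 -0.1 -1.7 0 10" --pt "0 0 0 0 -1.6 0 10" --pt "0 0 0 0.2 -1.7 0 10" --pt "0 0 0 0.2 -1.6 0 10" --pt "0 0 0 0.4 -1.6 0 10"

```text
clock: 18.88
ee_pos: [0.4682, -0.0111, 0.0925]
tcp_rot: [0.995, 0.099, -0.0, 0.0]
ft_force: [2.5, -2.2, -1.0]
opening: 0.024
finger_force: 30.0
```

Run:
```python
from h import *
F=[]
for i in range(6):
    o=ctrl.get_obs();F.append(o["ft_force"]);s=snap("scene" if i else "wrist")
    if not i: w=s
plan([.4684,-.0110,.0927],11.3);print(np.mean(F,0).round(2))
save(w,"w8");P=cloud(w);disc(P,w["color"],"w")
```

```text
t 19.18 tcp [ 0.4682 -0.0108  0.0925] yaw 11.28 tilt 0.04 F [ 3.72  0.08 -0.27] op 0.0234
tool shift mm [ 0.2  0.3 -0.2] in goal axes [ 0.2  0.3 -0.2] turn z -0.0003 rotvec [-0.0006  0.     -0.0003]
[ 3.35 -0.03  0.32]
w dash [485.8 -49.6] [15.4  8.5] 84.6 hole [489.  -13.1  26.9] 29 dir -94.9 dist 36.7 z 0.0275
```

Call:
play_rows --pt "0 0 0 0.6 -1.6 0 10" --pt "0 0 0 0.6 -1.5 0 10" --pt "0 0 0 0.8 -1.5 0 10" --pt "0 0 0 0.9 -1.4 0 10" --pt "0 0 0 0.9 -1.3 0 10" --pt "0 0 0 1.1 -1.3 0 10" --pt "0 0 0 1.2 -1.1 0 10" --pt "0 0 0 1.3 -1.1 0 10" --pt "0 0 0 1.3 -1 0 10" --pt "0 0 0 1.4 -0.8 0 10"

```text
clock: 20.02
ee_pos: [0.4752, 0.0036, 0.0924]
tcp_rot: [0.995, 0.099, -0.001, -0.0]
ft_force: [0.9, -1.9, -0.7]
opening: 0.0238
finger_force: 30.0
```

Call:
play_rows --pt "0 0 0 1.5 -0.8 0 10" --pt "0 0 0 1.6 -0.6 0 10" --pt "0 0 0 1.5 -0.5 0 10" --pt "0 0 0 1.7 -0.3 0 10" --pt "0 0 0 1.6 -0.3 0 10" --pt "0 0 0 1.6 -0.1 0 10" --pt "0 0 0 1.7 0 0 10" --pt "0 0 0 1.7 0.1 0 10" --pt "0 0 0 1.6 0.3 0 10" --pt "0 0 0 1.6 0.4 0 10"

```text
clock: 20.85
ee_pos: [0.4903, 0.0084, 0.0923]
tcp_rot: [0.995, 0.099, -0.001, -0.0]
ft_force: [-1.7, -1.6, -1.1]
opening: 0.0237
finger_force: 30.0
```

Run:
```python
from h import *
F=[]
for i in range(5):
    o=ctrl.get_obs();F.append(o["ft_force"]);s=snap("scene" if i else "wrist")
    if not i: w=s
plan([.4912,.0082,.0927],11.3);print(np.mean(F,0).round(2))
disc(cloud(w),w["color"],"w")
```

```text
t 21.1 tcp [0.4912 0.0082 0.0926] yaw 11.3 tilt 0.02 F [ 0.34 -1.45  0.48] op 0.0238
tool shift mm [-0.   0.  -0.1] in goal axes [-0.   0.  -0.1] turn z -0.0001 rotvec [-0.0001 -0.0003 -0.0001]
[-0.98 -1.6  -0.45]
w dash [488.4 -46.9] [ 3.6 14. ] 8.5 hole [480.   -5.5  34.5] 24 dir -78.6 dist 42.2 z 0.0275
```

Call:
play_rows --pt "0 0 0 1.6 0.5 0 10" --pt "0 0 0 1.5 0.7 0 10" --pt "0 0 0 1.5 0.8 0 10" --pt "0 0 0 1.4 0.8 0 10" --pt "0 0 0 1.3 1 0 10" --pt "0 0 0 1.2 1.1 0 10" --pt "0 0 0 1.2 1.2 0 10" --pt "0 0 0 1.1 1.2 0 10" --pt "0 0 0 0.9 1.4 0 10" --pt "0 0 0 0.9 1.4 0 10"

```text
clock: 21.93
ee_pos: [0.5055, 0.0008, 0.0925]
tcp_rot: [0.995, 0.098, -0.0, -0.0]
ft_force: [-1.8, 0.3, -0.7]
opening: 0.0242
finger_force: 30.0
```

Call:
play_rows --pt "0 0 0 0.7 1.5 0 10" --pt "0 0 0 0.7 1.5 0 10" --pt "0 0 0 0.5 1.6 0 10" --pt "0 0 0 0.3 1.6 0 10" --pt "0 0 0 0.3 1.7 0 10" --pt "0 0 0 0.1 1.6 0 10" --pt "0 0 0 0 1.7 0 10" --pt "0 0 0 -0.2 1.6 0 10" --pt "0 0 0 -0.2 1.7 0 10" --pt "0 0 0 -0.4 1.6 0 10"

```text
clock: 22.77
ee_pos: [0.5103, -0.0147, 0.0925]
tcp_rot: [0.995, 0.098, -0.0, -0.0]
ft_force: [-1.7, 1.4, -0.8]
opening: 0.024
finger_force: 30.0
```

Run:
```python
from h import *
F=[]
for i in range(5):
    o=ctrl.get_obs();F.append(o["ft_force"]);s=snap("scene" if i else "wrist")
    if not i: w=s
plan([.4894+.0210,-.0128-.0018,.0927],11.3);print(np.mean(F,0).round(2))
disc(cloud(w),w["color"],"w")
```

```text
t 23.02 tcp [ 0.5103 -0.015   0.0926] yaw 11.33 tilt 0.03 F [-2.42 -0.67  0.22] op 0.0239
tool shift mm [ 0.2 -0.4 -0.1] in goal axes [ 0.2 -0.4 -0.1] turn z 0.0005 rotvec [0.0006 0.0002 0.0005]
[-2.56  0.25 -0.29]
w no dash
```

Call:
play_rows --pt "0 0 0 -0.6 1.5 0 10" --pt "0 0 0 -0.6 1.6 0 10" --pt "0 0 0 -0.8 1.4 0 10" --pt "0 0 0 -0.8 1.4 0 10" --pt "0 0 0 -1 1.4 0 10" --pt "0 0 0 -1.1 1.2 0 10" --pt "0 0 0 -1.2 1.2 0 10" --pt "0 0 0 -1.3 1.1 0 10" --pt "0 0 0 -1.3 0.9 0 10" --pt "0 0 0 -1.4 0.9 0 10"

```text
clock: 23.85
ee_pos: [0.5033, -0.0293, 0.0927]
tcp_rot: [0.995, 0.098, 0.001, 0.0]
ft_force: [-0.6, 4.1, -0.4]
opening: 0.0237
finger_force: 30.0
```

Call:
play_rows --pt "0 0 0 -1.5 0.7 0 10" --pt "0 0 0 -1.6 0.6 0 10" --pt "0 0 0 -1.5 0.5 0 10" --pt "0 0 0 -1.6 0.4 0 10" --pt "0 0 0 -1.7 0.3 0 10" --pt "0 0 0 -1.6 0.1 0 10" --pt "0 0 0 -1.7 0 0 10" --pt "0 0 0 -1.6 -0.2 0 10" --pt "0 0 0 -1.7 -0.3 0 10" --pt "0 0 0 -1.6 -0.4 0 10"

```text
clock: 24.68
ee_pos: [0.488, -0.0341, 0.0927]
tcp_rot: [0.995, 0.099, 0.001, 0.0]
ft_force: [2.0, 2.5, -0.6]
opening: 0.0236
finger_force: 30.0
```

Call:
play_rows --pt "0 0 0 -0.4 0 0 10" --pt "0 0 0 0 0 0 10" --pt "0 0 0 0 0 0 10" --pt "0 0 0 0 0 0 10"

```text
clock: 25.02
ee_pos: [0.487, -0.034, 0.0925]
tcp_rot: [0.995, 0.099, -0.0, 0.0]
ft_force: [0.5, 1.9, 0.2]
opening: 0.024
finger_force: 30.0
```

Run:
```python
from h import *
F=[]
for i in range(5):
    o=ctrl.get_obs();F.append(o["ft_force"]);s=snap("scene" if i else "wrist")
    if not i: w=s
plan([.4876,-.0339,.0927],11.3);print(np.mean(F,0).round(2))
disc(cloud(w),w["color"],"w");P=cloud(s);disc(P,s["color"],"scene")
b=w["color"];C=cv2.cvtColor(b,cv2.COLOR_RGB2HSV);P=cloud(w)
b=(P[...,2]>.038)&(P[...,2]<.055)&(C[...,0]>95)&(C[...,0]<135)&(C[...,1]>110)
if b.sum()>20: print("bar",b.sum(),cv2.minAreaRect((P[b][:,:2]*1000).astype(np.float32)),P[b][:,2].mean())
save(w,"w9");save(s,"s9")
```

```text
t 25.27 tcp [ 0.487  -0.0339  0.0925] yaw 11.32 tilt 0.01 F [1.17 2.65 0.8 ] op 0.0239
tool shift mm [ 0.6  0.1 -0.2] in goal axes [ 0.6  0.1 -0.2] turn z 0.0003 rotvec [0.     0.0002 0.0003]
[1.15 1.49 0.11]
w no dash
scene no dash
bar 17045 ((543.2935791015625, -11.645011901855469), (23.236114501953125, 240.8137969970703), 0.66408371925354) 0.04859955673620884
```

Run:
```python
import cv2,numpy as np
for n in("s5","s7","s9"):
    c=cv2.imread(f"pics/{n}.png")[205:232,195:232].astype(int)
    m=(c[...,0]-c[...,2]>50); v,u=np.nonzero(m);print(n,m.sum(),u.mean()+195,v.mean()+205,u.min()+195,u.max()+195)
k=cv2.imread("pics/s9.png")[170:245,170:270];cv2.imwrite("pics/s9c.png",cv2.resize(k,None,fx=8,fy=8,interpolation=cv2.INTER_CUBIC))
```

```text
s5 56 226.82142857142858 226.85714285714286 213 231
s7 57 226.89473684210526 226.87719298245614 213 231
s9 56 226.5 226.69642857142858 213 231
```

View pics/s9c.png

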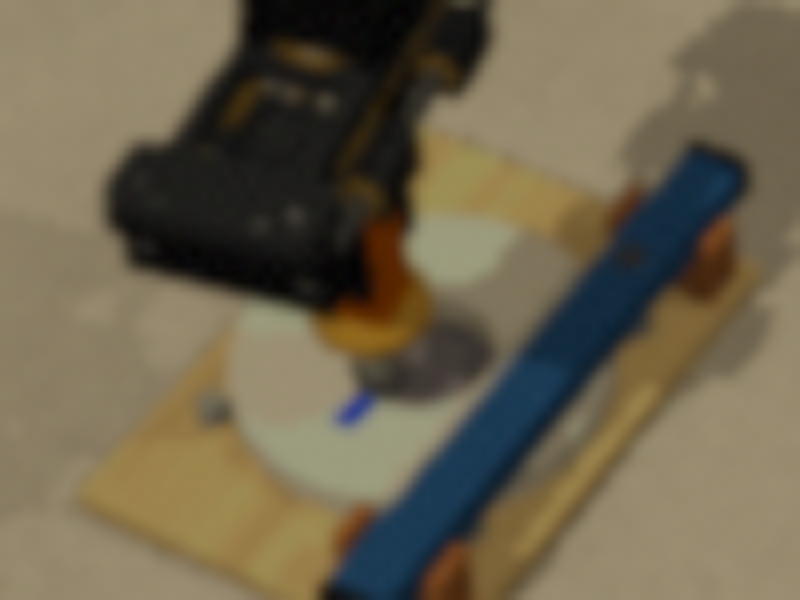

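The head is at the edge at (380,372) in the crop, next to the dash at (355,408). The disc hasn't turned and the bar is still in place. Taking the tool back.

Call:
play_rows --pt "0 0 0 0 2 -3 10" --pt "0 0 0 0 -2 -5 10" --pt "0 0 0 0 -2 -14 10" --pt "0 0 0 0 0 -26 10" --pt "0 0 0 0 0 -24 10" --pt "0 0 0 0 0 -11 10" --pt "0 0 0 3 -12 0 10" --pt "0 0 0 5 -20 0 10" --pt "0 0 0 7.8 -30 0 10" --pt "0 0 0 7.8 -30 0 10"

```text
clock: 26.1
ee_pos: [0.4911, 0.0628, 0.1758]
tcp_rot: [0.995, 0.098, -0.001, 0.001]
ft_force: [0.2, -0.7, -2.2]
opening: 0.0237
finger_force: 30.0
```

Call:
play_rows --pt "0 0 0 7.8 -30 0 10" --pt "0 0 0 7.8 -30 0 10" --pt "0 0 0 7.8 -30 0 10" --pt "0 0 0 7.8 -30 0 10" --pt "0 0 0 7.8 -30 0 10" --pt "0 0 0 7.8 -30 0 10" --pt "0 0 0 7.8 -30 0 10" --pt "0 0 0 6 -20 0 10" --pt "0 0 0 2.1 -10 0 10" --pt "0 0 0 0 0 0 10"

```text
clock: 26.93
ee_pos: [0.5057, 0.3119, 0.1754]
tcp_rot: [0.995, 0.1, -0.0, 0.0]
ft_force: [-0.3, -0.4, -2.2]
opening: 0.0239
finger_force: 30.0
```

Call:
play_rows --pt "0 0 0 0 0 0 10" --pt "0 0 0 0 0 0 10" --pt "0 0 0 0 0 0 10"

```text
clock: 27.18
ee_pos: [0.506, 0.3088, 0.1755]
tcp_rot: [0.995, 0.098, -0.001, 0.0]
ft_force: [0.4, -0.5, -2.2]
opening: 0.024
finger_force: 30.0
```

Run:
```python
from h import *
plan([.506,.3108,.0895],11.32)
```

```text
t 27.18 tcp [0.506  0.3088 0.1755] yaw 11.22 tilt 0.08 F [ 0.42 -0.53 -2.19] op 0.024
tool shift mm [ 0.5 -2.  86. ] in goal axes [ 0.4 -2.  86. ] turn z -0.0018 rotvec [ 0.0009  0.0012 -0.0018]
```

Call:
play_rows --pt "0 0 0 0.4 -2 0 10" --pt "0 0 0 0 0 10 10" --pt "0 0 0 0 0 20 10" --pt "0 0 0 0 0 22 10" --pt "0 0 0 0 0 18 10" --pt "0 0 0 0 0 9 10" --pt "0 0 0 0 0 4 10" --pt "0 0 0 0 0 2 10" --pt "0 0 0 0 0 0 10" --pt "0 0 0 0 0 0 10"

```text
clock: 28.02
ee_pos: [0.507, 0.3128, 0.0914]
tcp_rot: [0.995, 0.099, 0.001, -0.0]
ft_force: [0.5, 0.6, -1.4]
opening: 0.0239
finger_force: 30.0
```

Run:
```python
from h import *
for i in range(3):
    plan([.506,.3108,.0895],11.32); s=snap("scene")
```

```text
t 28.02 tcp [0.507  0.3128 0.0914] yaw 11.31 tilt 0.11 F [ 0.48  0.63 -1.37] op 0.0239
tool shift mm [-1.4  1.8  1.9] in goal axes [-1.4  1.8  1.9] turn z -0.0002 rotvec [-0.0003 -0.002  -0.0002]
t 28.07 tcp [0.507  0.3129 0.0916] yaw 11.31 tilt 0.13 F [-0.08  0.29 -2.39] op 0.0239
tool shift mm [-1.4  1.8  2.1] in goal axes [-1.4  1.8  2.1] turn z -0.0002 rotvec [-0.0004 -0.0022 -0.0002]
t 28.12 tcp [0.507  0.3129 0.0916] yaw 11.31 tilt 0.13 F [-0.98  0.37 -0.77] op 0.0244
tool shift mm [-1.4  1.9  2.1] in goal axes [-1.4  1.9  2.1] turn z -0.0001 rotvec [-0.0004 -0.0023 -0.0001]
```

Call:
play_rows --pt "0 0 0 -1 1.6 0 10" --pt "0 0 0 0 0 1 10" --pt "0 0 0 0 0 1 10" --pt "0 0 0 0 0 0 10" --pt "0 0 0 0 0 0 10" --pt "0 0 0 0 0 0 10"

```text
clock: 28.67
ee_pos: [0.5056, 0.3108, 0.0895]
tcp_rot: [0.995, 0.099, 0.0, 0.0]
ft_force: [-1.9, -0.5, 6.2]
opening: 0.0241
finger_force: 30.0
```

Call:
play_rows --pt "0 0 0 0 0 0 60" --pt "0 0 0 0 0 0 60" --pt "0 0 0 0 0 0 60" --pt "0 0 0 0 0 0 60" --pt "0 0 0 0 0 0 60" --pt "0 0 0 0 0 0 60"

```text
clock: 29.17
ee_pos: [0.5055, 0.3108, 0.0884]
tcp_rot: [0.995, 0.099, -0.0, 0.0]
ft_force: [0.2, 0.2, -0.5]
opening: 0.0505
finger_force: 0.0
```

Run:
```python
from h import *
plan([.506,.3108,.0895],11.32)
```

```text
t 29.17 tcp [0.5055 0.3108 0.0884] yaw 11.31 tilt 0.01 F [ 0.22  0.24 -0.52] op 0.0505
tool shift mm [ 0.5  0.1 -1.1] in goal axes [ 0.5  0.1 -1.1] turn z -0.0002 rotvec [-0.      0.0002 -0.0002]
```

Released. Going up and back for a last look.

Call:
play_rows --pt "0 0 0 0 0 -8 60" --pt "0 0 0 0 0 -25 60" --pt "0 0 0 0 0 -35 60" --pt "0 0 0 0 0 -35 60" --pt "0 0 0 0 0 -35 60" --pt "0 0 0 -15 0 -25 60" --pt "0 0 0 -25 0 -4 60" --pt "0 0 0 -10 0 0 60" --pt "0 0 0 0 0 0 60" --pt "0 0 0 0 0 0 60"

```text
clock: 30.0
ee_pos: [0.4561, 0.3009, 0.2552]
tcp_rot: [0.995, 0.099, -0.0, 0.0]
ft_force: [0.7, 0.6, -0.2]
opening: 0.0523
finger_force: 0.0
```

Call:
play_rows --pt "0 0 0 0 0 0 60" --pt "0 0 0 0 0 0 60" --pt "0 0 0 0 0 0 60"

```text
clock: 30.25
ee_pos: [0.4572, 0.301, 0.2546]
tcp_rot: [0.995, 0.098, -0.001, 0.0]
ft_force: [0.4, -0.2, -0.0]
opening: 0.0525
finger_force: 0.0
```

Run:
```python
from h import *
plan([.506,.3108,.0895],11.32)
s=snap("wrist");save(s,"w10");P=cloud(s)
def box(P,s,x,y,z0,z1,w=.07): return (s["z_map"]>0)&(abs(P[...,0]-x)<w)&(abs(P[...,1]-y)<w)&(P[...,2]>z0)&(P[...,2]<z1)
for n,a,b in(("rails",.06,.0665),("collar",.067,.074),("top",.138,.155)):
    m=box(P,s,.505,.31,a,b); q=(P[m][:,:2]*1000).astype(np.float32)
    print(n,len(q),cv2.minAreaRect(q) if len(q)>9 else "",P[m][:,2].mean())
t=snap("top");Q=cloud(t);disc(Q,t["color"],"top")
H=cv2.cvtColor(t["color"],cv2.COLOR_RGB2HSV)
b=box(Q,t,.543,-.01,.04,.055,.15)&(H[...,0]>95)&(H[...,0]<135)
print("bar",cv2.minAreaRect((Q[b][:,:2]*1000).astype(np.float32)),Q[b][:,2].mean());save(t,"t10")
```

```text
t 30.25 tcp [0.4572 0.301  0.2546] yaw 11.29 tilt 0.06 F [ 0.4  -0.2  -0.03] op 0.0525
tool shift mm [ 5.000e+01 -1.000e-01  1.651e+02] in goal axes [ 49.8  -0.  165.1] turn z -0.0005 rotvec [ 0.0002  0.0011 -0.0005]
rails 2049 ((500.5636291503906, 309.97149658203125), (63.97061538696289, 65.99502563476562), 8.377422332763672) 0.06362618546788087
collar 754 ((505.2889404296875, 309.4609375), (45.10533905029297, 44.085018157958984), 70.8754653930664) 0.06965674165906945
top 1037 ((504.91021728515625, 309.57928466796875), (23.778095245361328, 23.498743057250977), 11.30280876159668) 0.1454692750822571
top dash [486.7 -49.4] [15.3  8.1] 78.2 hole [490.3 -12.1  27.5] 36 dir -95.5 dist 37.4 z 0.0261
bar ((544.6666870117188, -11.149116516113281), (23.955202102661133, 241.65792846679688), 0.6327308416366577) 0.047174210204593454
```

View pics/w10.png

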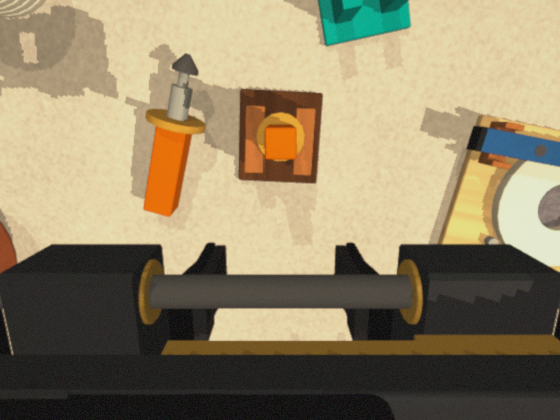

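The tool stands upright in its rest at (280,140), the bar is in the saddles and the disc is flat. Handing in.

```bash
python3 -c "
from workcell import ctrl
print(ctrl.finish_job())"
```

```text
the job is handed in; nothing more can be done
None
```

The job is handed in but gave no verdict; my last checks showed the bar in both saddles, the hole's edge run once clockwise from the dash and back, the tool upright in its rest, the disc flat between its pins, and the mug, vase and block never approached.

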